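# Torque a lab gas fitting to the click, then open the line

## Task

Tighten the union nut on the bench gas branch: swing the red handle of the break-back torque wrench that sits on it clockwise (seen from above) until the joint in the wrench gives with a click and stays bent, and stop there without straining the wrench. Only then open the line by turning the yellow valve lever fully round to its stop, in line with the pipe. Leave the glassware and the can alone and let go of everything.

Things in the scene. Friction and masses are not known exactly. Their poses are not given: they have to be found in the camera images.
- nut_axis (a point): Centre of the wrench's ring head (49 mm across), on the vertical axis of the brass union nut, 87 mm above the table; x along the wrench head to its break joint, z up. A 15 mm tube stub rises through the ring to 139 mm. Turned clockwise from above, the nut runs easily (0.35 N m, 2 N at the grip point), then comes up hard on its seat after a further 0.25 to 0.6 rad; where cannot be seen.
- click (a joint): Bend of the wrench's break joint (vertical hinge 50 mm from the nut axis), rad: 0 = straight, latched; grows as the handle bends clockwise; 0.28 = stop. Stays near 0 until the nut is seated and the grip point is pushed with about 10 N square to the handle; past about 0.17 it snaps by itself to 0.28 (handle jumps up to 30 mm ahead, resistance vanishes) and stays.
- handle: The wrench's handle. Origin on the break joint's axis, 87 mm above the table; x along the handle to its free end, z up. 14 mm round steel shank to 55 mm, then a red grip 22 mm wide and 22 mm high from 50 to 150 mm (76 to 98 mm above the table). The free end stands out past the base plate. More than 20 N on the handle strains the wrench.
- grip (a point): Point at the middle of the red grip's section (87 mm above the table), 105 mm from the break joint and 155 mm from the nut's axis while straight. x along the handle towards its free end, z up.
- valve (a joint): Yellow shut-off lever, rad: 0 = closed (lever across the pipe, pointing to -x of branch), growing clockwise seen from above to 1.571 = stop, fully open (lever along the pipe, pointing to +y of branch). About 0.12 N m friction; stays where it is left.
- spindle (a point): On the valve's vertical axis at the height of the lever's middle, 85 mm above the table.
- lever_end (a point): On the yellow lever, 80 mm from the spindle axis and 15 mm from its free end, at mid-thickness (85 mm above the table); x along the lever outward, z up. The yellow part is 18 mm wide, 16 mm high and runs from 20 to 95 mm from the axis. Its underside is 77 mm above the table, 59 mm above the base plate.
- branch: The fixed gas branch: grey base plate 110 by 310 by 18 mm, aluminium block with the union nut, steel pipe and brass valve block. Origin on the table under the nut's axis; its y axis runs along the pipe from nut to valve (valve axis at y = 170 mm), z up. Base plate from y = -50 to 260 mm and x = -55 to 55 mm; pipe 18 mm thick, centre 44 mm above the table; blocks up to 65 mm.
- brown_bottle: Bystander: brown jar, 60 mm across, 130 mm high; origin under its centre.
- spray_can: Bystander: orange can, 52 mm across, 160 mm high; origin under its centre.
- beaker: Bystander: glass beaker, 70 mm across, 80 mm high; origin under its centre.

How it is judged (in metres and radians):
On the way, in this order (a step that is already met when the one before it is completed fails the run):
1. the wrench has clicked: its break joint is bent past 0.2 rad (value of joint click above 0.2 rad), for 0.2 s.
2. the valve lever is turned to its open stop (past 1.4 rad) (value of joint valve above 1.4 rad), for 0.2 s.
At the end, for the whole second after the job is handed in: The wrench's joint is bent past 0.2 rad (clicked), the valve lever stands past 1.4 rad of its 1.571 rad travel, nothing touches the handle, and the jar, can and beaker are within 30 mm of where they stood (value of joint click above 0.2 rad and value of joint valve above 1.4 rad and contact force between handle and anything else below 0.5 N and distance of each of brown_bottle, spray_can, beaker from where it was at the start of the episode below 0.03 m).
It fails at once if more than 20 N on the wrench handle (strained, nut over-tightened) (contact force between handle and anything else above 20 N).
It fails at once if the valve is opened (past 0.35 rad) before the wrench has clicked (value of joint valve above 0.35 rad and value of joint click below 0.15 rad).
It fails at once if a bystander is knocked more than 30 mm away or tipped (distance of any of brown_bottle, spray_can, beaker from where it was at the start of the episode above 0.03 m or angle between any of brown_bottle, spray_can, beaker's own z axis and vertical above 0.4 rad).
It also fails if it takes over 64 s, if anything falls off the work surface, if the arm or the gripper's body presses on something with over 40 N, if the wrist force passes 120 N, or if a joint passes its speed limit or range.

## Robot

A 6-joint arm with a two-finger parallel gripper is mounted at the origin on the work surface. World frame = base frame: x ahead of the robot, y to its left, z up, the work surface at z = 0. Lengths are in mm, angles in rad, forces in N, time in s.
With the tool pointing down it reaches from about 325 to 1000 mm from the base axis. Payload 5.1 kg.
Tool frame: the origin (TCP) lies midway between the tips of the shut fingers; the grasp point (between the pads) lies 19 mm behind it (env.tcp_to_grasp is the distance from the TCP to the grasp point, in mm); z points along the fingers, y is the direction in which the jaws open and shut (so a half turn about z gives the same grasp; the last joint's range is limited). The gripper opens to 85 mm and grips with 20 to 120 N. Pads are 22 mm wide; open, the fingers measure 114 mm over their backs; the gripper's body (76 mm by 85 mm) begins 54 mm behind the grasp point. The pads swing forward as they close: fully open they stand 13 mm farther back than shut.
Start: joints at [1.069, 0.124, 1.65, -0, 1.367, -0.083], TCP at [264.35, 593.804, 203.022] pointing down, gripper open.
Joint ranges: [-2.61, 2.61], [-1.02, 2.33], [0.03, 2.71], [-1.35, 4.49], [0.32, 2.68], [-2.91, 2.91]. Speed limits (rad/s): [2.57, 2.57, 3.14, 3.14, 3.14, 3.14].

## Interface

Orientations are given as a unit quaternion [x, y, z, w].
In Python, from workcell import env gives the robot as it stands.
- The arm moves only by the tool arm_command, never from a script. Its arguments are lists of equal length, an entry for each row: "travel": the shift along the tool's x, y, z in m, a list of three; "turn": the turn about the tool's z in rad; "fingers": the opening, from 0 (shut) to 1 (fully open). A call has 1 to 5 rows; each row shifts and turns the commanded pose from where the row before left it, along the tool's axes as they then stand; what a row does not reach is not made up. A row lasts 1/12 s, in which the tool goes at most 41.7 mm and 7.16 degrees, less where a joint would pass 70% of its speed; a pose out of reach is approached as far as the arm can. A call is refused whole if a number of a shift passes 0.0417 or a number of a turn 0.125, either way. A call with a gripper value outside its range is refused whole. The fingers move at their own pace and stop on an object; "newtons" is the grip in N (left out, the last holds). Time passes only in rows, so rows that do not move let the fingers close. It gives the time, the measured TCP pose, the force and the opening at its end, in the units of the state.
- env.state(): the state, without advancing time (a new reading comes with each control period).
- env.snapshot(name): name is "side" or "top"; returns the picture (420x560x3 uint8, blue, green, red); there is no depth.
- env.camera_model(name): a dict with "fov_y" (degrees; the focal length in pixels is half the picture's height over the tangent of half this angle, whatever the lens; pixels are square), "cx", "cy" (the principal point, pixels), "world_to_cam" (4x4, takes a point from world to camera coordinates). Camera axes: x right, y up, looking along -z (the intrinsics and any distortion apply to the point x, -y, -z); pixel columns grow to the right and rows downward; lengths in mm; the calibration is good to about 2 mm. A picture is of the moment at which its call begins. camera_model takes no time and is no camera call.
- env.sign_off(): hands the job in, once; it reports no verdict.
Trained networks look in the newest picture that a camera, given by its name, has taken for a name from the list of things; names that differ only in an ending like _2 or _b are one class to them, and where a whole thing is asked for, a point or a joint stands for the part that bears it (a point fixed in the world has none). Each returns a list of dicts, best first, with "conf" (0 to 1); they miss things now and then, are a little off and sometimes report something else, mostly with a low value. They report only what shows in the picture. A call takes as long as a camera call.
- env.regions_of(camera, target): "pixels" (420x560 bool, what is visible of it) and "rect" ([left, top, right, bottom] in pixels, round what is visible of it).
- env.landmark_of(camera, target): "location" ([column, row] in pixels: a listed point, or the origin of a listed thing).
The state is a dict: "time_s": time; "joints": joint angles; "qd": joint speeds; "joint_efforts": joint torques, N m; "tcp_pos": TCP position; "orientation": TCP orientation; "ft_force": force on the tool from outside, world axes, zero at the start; "moment": the same for the moment, N m; "width": finger opening in mm.
Only numpy, scipy, OpenCV 4.12 (cv2) and the standard library are available. Lean on these libraries where they do the work, as an engineer would, in place of code of your own. Each camera call takes 0.05 s, during which the arm holds its last target.

## Working session

There is one attempt and no reset: what is moved stays moved. The work goes in short steps, Python scripts to look and compute and a tool call to move; the robot and the scene stay as the last step left them, time stands still between calls to the robot, and variables do not carry over. Pictures are saved under pics/ and viewed, and the job is handed in when it is done.

Besides the shell and the picture viewer there is one more tool, called after "Call:" as name(argument=value, ...) on one line, values as JSON. arm_command: Moves the arm, as the interface text tells. Its arguments: {"type":"object","properties":{"travel":{"type":"array","items":{"type":"array","items":{"type":"number"}}},"turn":{"type":"array","items":{"type":"number"}},"fingers":{"type":"array","items":{"type":"number"}},"newtons":{"type":"number"}},"required":["travel","turn","fingers"]}

```bash
ls; mkdir -p pics; python3 - <<'E'
from workcell import env
import cv2
for n in("side","top"):
    im=env.snapshot(n); cv2.imwrite(f"pics/{n}0.png",im)
    print(n,env.camera_model(n))
print(env.state())
E
```

```text
pics
side {'fov_y': 51.012412885314305, 'cx': 272.27930359051584, 'cy': 203.95257657484527, 'world_to_cam': array([[-9.82382793e-01, -1.86688899e-01,  8.44407385e-03,
         5.99118700e+02],
       [ 1.49651589e-01, -7.58816573e-01,  6.33878387e-01,
        -1.77991712e+02],
       [-1.11930555e-01,  6.23974890e-01,  7.73386635e-01,
        -8.48307090e+02],
       [ 0.00000000e+00,  0.00000000e+00,  0.00000000e+00,
         1.00000000e+00]])}
top {'fov_y': 42.1429730312521, 'cx': 281.2557584426024, 'cy': 213.4959679890833, 'world_to_cam': array([[ 1.81365504e-02, -9.99834699e-01, -1.28108011e-03,
        -5.22658405e+01],
       [ 9.84424469e-01,  1.76328902e-02,  1.74921544e-01,
        -6.55238732e+02],
       [-1.74870040e-01, -4.43359999e-03,  9.84581542e-01,
        -9.50220794e+02],
       [ 0.00000000e+00,  0.00000000e+00,  0.00000000e+00,
         1.00000000e+00]])}
{'time_s': 0.1, 'joints': array([ 1.06938062e+00,  1.24479772e-01,  1.65154093e+00, -2.52506997e-05,
        1.36747168e+00, -8.25752305e-02]), 'qd': array([ 0.00065012, -0.00138706, -0.00339568,  0.00011026, -0.00137199,
        0.00010258]), 'joint_efforts': array([ 1.34860948e-04, -4.24930608e+01, -3.66653538e+01, -1.08069587e-04,
        3.84755331e-03,  2.27993432e-06]), 'tcp_pos': array([264.08579193, 593.27939092, 201.84809916]), 'orientation': array([ 2.07890243e-01,  9.78151698e-01, -9.13217491e-04, -2.61592255e-04]), 'ft_force': array([-0.98352123, -0.13231589,  0.68538651]), 'moment': array([0.014363  , 0.00952581, 0.02829342]), 'width': 85.09548646096228}
```

View pics/side0.png

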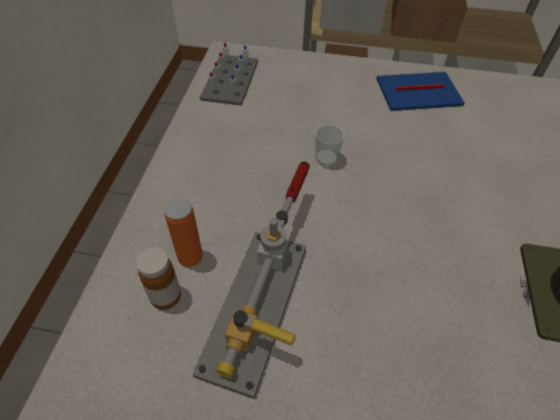

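View pics/top0.png

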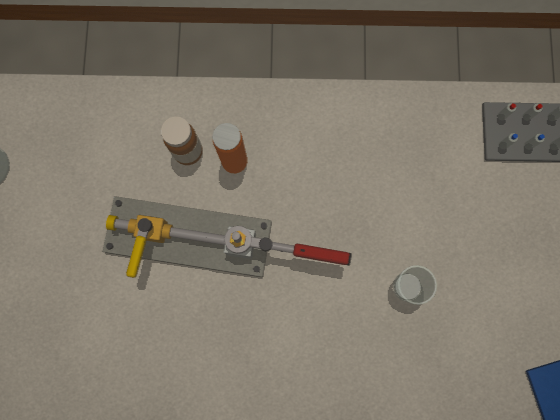

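```bash
python3 - <<'E'
from workcell import env
for n in("side","top"):
    for t in("nut_axis","handle","grip","spindle","lever_end","branch","brown_bottle","spray_can","beaker"):
        print(n,t,[(round(d["conf"],2),[round(float(v),1) for v in d["location"]]) for d in env.landmark_of(n,t)[:2]])
E
```

```text
side nut_axis [(0.66, [273.8, 239.5])]
side handle []
side grip [(0.72, [297.6, 180.1])]
side spindle [(0.79, [240.2, 320.2])]
side lever_end [(0.71, [285.0, 336.2])]
side branch [(0.86, [269.6, 263.7])]
side brown_bottle [(0.61, [166.9, 293.7])]
side spray_can [(0.65, [190.3, 256.1])]
side beaker [(0.92, [325.1, 159.7])]
top nut_axis [(0.63, [239.4, 235.9])]
top handle [(0.55, [266.0, 244.8])]
top grip [(0.97, [326.3, 255.1])]
top spindle [(0.91, [145.3, 225.4])]
top lever_end [(0.64, [130.6, 269.5])]
top branch [(0.7, [241.0, 246.5])]
top brown_bottle [(0.96, [187.5, 152.1])]
top spray_can [(0.62, [231.5, 161.2]), (0.28, [187.5, 151.4])]
top beaker [(0.58, [404.4, 283.7]), (0.29, [186.2, 151.8])]
```

```bash
cat > h.py <<'E'
from workcell import env
import numpy as np
def px2w(n,uv,z):
    m=env.camera_model(n);f=210/np.tan(np.radians(m["fov_y"]/2))
    d=np.array([(uv[0]-m["cx"])/f,-(uv[1]-m["cy"])/f,-1.])
    W=m["world_to_cam"];R=W[:3,:3];c=-R.T@W[:3,3];d=R.T@d
    return c+d*(z-c[2])/d[2]
def w2px(n,p):
    m=env.camera_model(n);f=210/np.tan(np.radians(m["fov_y"]/2))
    q=m["world_to_cam"]@np.append(p,1);return np.array([m["cx"]-f*q[0]/q[2],m["cy"]+f*q[1]/q[2]])
E
python3 - <<'E'
from h import *
P={"side":dict(nut=([273.8,239.5],87),grip=([297.6,180.1],87),spindle=([240.2,320.2],85),lever=([285,336.2],85),branch=([269.6,263.7],0),bottle=([166.9,293.7],0),can=([190.3,256.1],0),beaker=([325.1,159.7],0)),
"top":dict(nut=([239.4,235.9],87),handle=([266,244.8],87),grip=([326.3,255.1],87),spindle=([145.3,225.4],85),lever=([130.6,269.5],85),branch=([241,246.5],0),bottle=([187.5,152.1],0),can=([231.5,161.2],0),beaker=([404.4,283.7],0))}
for n in P:
  for k,(u,z) in P[n].items(): print(n,k,px2w(n,u,z).round(1))
E
```

```text
side nut [599.4  43.7  87. ]
side grip [ 578.5 -113.3   87. ]
side spindle [624.1 210.5  85. ]
side lever [547.4 223.3  85. ]
side branch [607.   44.1   0. ]
side bottle [787.6 147.6   0. ]
side can [769.3  57.5   0. ]
side beaker [ 530.  -272.8    0. ]
top nut [609.   33.3  87. ]
top handle [593.9 -14.5  87. ]
top grip [ 577.5 -121.7   87. ]
top spindle [625.2 202.6  85. ]
top lever [546.  223.8  85. ]
top branch [600.   36.6   0. ]
top bottle [787.5 149.3   0. ]
top can [770.3  60.8   0. ]
top beaker [ 534.2 -278.1    0. ]
```

Call:
arm_command(travel=[[-0.0308, -0.0255, 0], [-0.0308, -0.0255, 0], [-0.0308, -0.0255, 0], [-0.0308, -0.0255, 0], [-0.0308, -0.0255, 0]], turn=[0, 0, 0, 0, 0], fingers=[0, 0, 0, 0, 0])

```text
time_s: 1.42
tcp_pos: [353.6, 413.1, 203.1]
orientation: [0.207, 0.978, 0.0, 0.0]
ft_force: [1.1, 0.4, -1.1]
width: 25.4
```

Call:
arm_command(travel=[[-0.0308, -0.0255, 0], [-0.0308, -0.0255, 0], [-0.0308, -0.0255, 0], [-0.0308, -0.0255, 0], [-0.0308, -0.0255, 0]], turn=[0, 0, 0, 0, 0], fingers=[0, 0, 0, 0, 0])

```text
time_s: 1.83
tcp_pos: [442.5, 233.8, 203.4]
orientation: [0.208, 0.978, 0.0, 0.0]
ft_force: [1.5, 0.0, 0.7]
width: 0.0
```

Call:
arm_command(travel=[[-0.0308, -0.0255, 0], [-0.0308, -0.0255, 0], [-0.0308, -0.0255, 0], [-0.0308, -0.0255, 0], [-0.0308, -0.0255, 0]], turn=[0, 0, 0, 0, 0], fingers=[0, 0, 0, 0, 0])

```text
time_s: 2.25
tcp_pos: [531.5, 54.5, 203.4]
orientation: [0.208, 0.978, 0.0, 0.0]
ft_force: [1.4, 0.9, -0.7]
width: 0.1
```

Call:
arm_command(travel=[[-0.0308, -0.0255, 0], [-0.0308, -0.0255, 0], [-0.0308, -0.0255, 0], [-0.0308, -0.0255, 0], [-0.0308, -0.0255, 0]], turn=[0, 0, 0, 0, 0], fingers=[0, 0, 0, 0, 0])

```text
time_s: 2.67
tcp_pos: [620.3, -124.7, 203.1]
orientation: [0.208, 0.978, 0.0, 0.0]
ft_force: [0.9, 1.0, 1.3]
width: 0.2
```

Call:
arm_command(travel=[[0, 0, 0.012], [0, 0, 0.012], [0, 0, 0]], turn=[-0.12, -0.12, 0], fingers=[0, 0, 0])

```text
time_s: 2.92
tcp_pos: [618.3, -123.2, 175.8]
orientation: [0.089, 0.996, 0.001, -0.003]
ft_force: [-0.4, 1.0, 0.4]
width: 0.2
```

```bash
python3 - <<'E'
from h import *
import cv2
for n in("side","top"):
    im=env.snapshot(n); cv2.imwrite(f"pics/{n}1.png",im)
s=env.state();print({k:np.round(v,3) for k,v in s.items()})
E
```

```text
{'time_s': np.float64(3.017), 'joints': array([-0.28 ,  0.1  ,  1.717, -0.   ,  1.325, -1.669]), 'qd': array([ 0.011, -0.021, -0.019, -0.   , -0.003, -0.002]), 'joint_efforts': array([-4.1400e-01, -3.9775e+01, -3.5436e+01, -1.6000e-02,  3.0000e-03,
       -6.5000e-02]), 'tcp_pos': array([ 619.271, -122.508,  178.461]), 'orientation': array([ 0.091,  0.996,  0.   , -0.001]), 'ft_force': array([0.005, 0.224, 0.559]), 'moment': array([ 0.065,  0.02 , -0.002]), 'width': np.float64(0.064)}
```

View pics/top1.png

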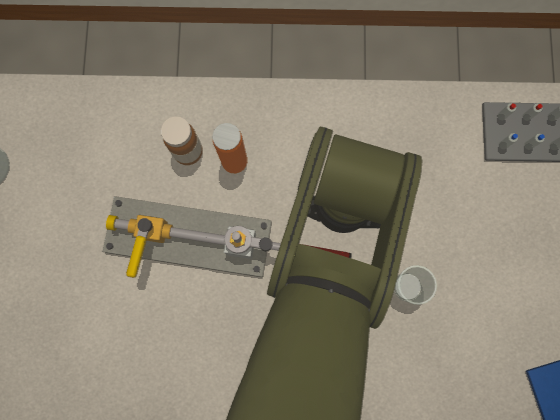

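View pics/side1.png

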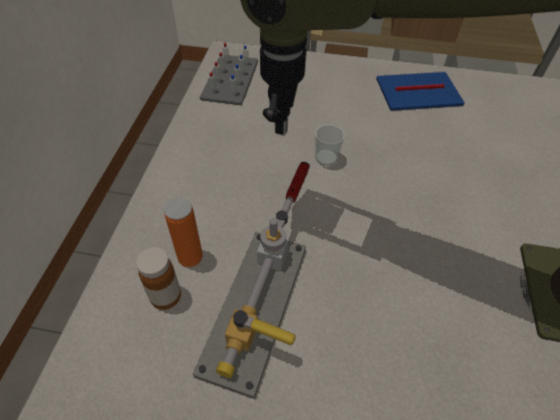

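The side view shows the fingers at (281,130), clear of the grip at about (298,182), and nothing has moved. I'm going down beside the grip on its +x side.

Call:
arm_command(travel=[[0, 0, 0.026], [0, 0, 0.026], [0, 0, 0.026], [0, 0, 0.026], [0, 0, 0]], turn=[0, 0, 0, 0, 0], fingers=[0, 0, 0, 0, 0])

```text
time_s: 3.43
tcp_pos: [616.0, -120.9, 69.9]
orientation: [0.09, 0.996, 0.001, -0.004]
ft_force: [-0.8, 0.4, -1.0]
width: 0.2
```

Call:
arm_command(travel=[[0.004, 0, 0], [0.004, 0, 0], [0.002, 0, 0], [0.002, 0, 0], [0, 0, 0]], turn=[0, 0, 0, 0, 0], fingers=[0, 0, 0, 0, 0])

```text
time_s: 3.85
tcp_pos: [608.6, -120.7, 77.0]
orientation: [0.089, 0.996, -0.0, 0.001]
ft_force: [0.2, 0.2, -0.2]
width: 0.1
```

```bash
python3 - <<'E'
from h import *
import cv2
im=env.snapshot("side"); cv2.imwrite("pics/side2.png",cv2.resize(im[90:300,200:400],None,fx=2.8,fy=2.8))
s=env.state();print(s["tcp_pos"],s["ft_force"])
E
```

```text
[ 608.52170578 -120.68540891   76.60772255] [ 1.048639    0.24431195 -0.41009403]
```

View pics/side2.png

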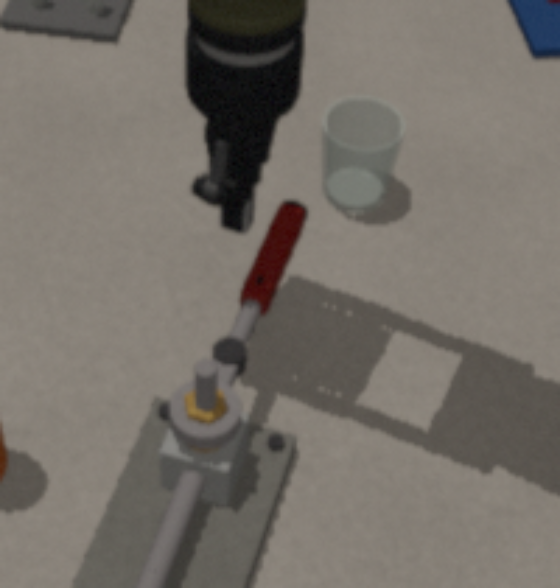

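The view shows the fingertips at (238,222), just off the red grip, with the beaker clear. I'm pushing slowly now.

Call:
arm_command(travel=[[0.002, 0, 0], [0.002, 0, 0], [0.002, 0, 0], [0.002, 0, 0], [0.002, 0, 0]], turn=[0, 0, 0, 0, 0], fingers=[0, 0, 0, 0, 0])

```text
time_s: 4.32
tcp_pos: [597.8, -118.6, 74.9]
orientation: [0.089, 0.996, 0.0, -0.0]
ft_force: [-0.2, -0.0, -0.4]
width: 0.2
```

Call:
arm_command(travel=[[0.002, 0, 0], [0.002, 0, 0], [0.002, 0, 0], [0.002, 0, 0], [0.002, 0, 0]], turn=[0.013, 0.013, 0.013, 0.013, 0.013], fingers=[0, 0, 0, 0, 0])

```text
time_s: 4.73
tcp_pos: [588.1, -116.6, 75.0]
orientation: [0.122, 0.993, 0.0, -0.0]
ft_force: [0.4, 0.7, -0.1]
width: 0.1
```

Call:
arm_command(travel=[[0.002, 0, 0], [0.002, 0, 0], [0.002, 0, 0], [0.002, 0, 0], [0.002, 0, 0]], turn=[0.013, 0.013, 0.013, 0.013, 0.013], fingers=[0, 0, 0, 0, 0])

```text
time_s: 5.15
tcp_pos: [578.5, -114.0, 75.0]
orientation: [0.154, 0.988, -0.0, 0.0]
ft_force: [-0.6, 0.7, 0.1]
width: 0.2
```

```bash
python3 - <<'E'
from h import *
import cv2
im=env.snapshot("side"); cv2.imwrite("pics/side3.png",cv2.resize(im[90:300,200:400],None,fx=2.8,fy=2.8))
s=env.state();print(s["tcp_pos"],s["ft_force"])
E
```

```text
[ 578.14875496 -113.82414436   74.96559497] [ 0.08131243 -0.01506486  0.59493483]
```

View pics/side3.png

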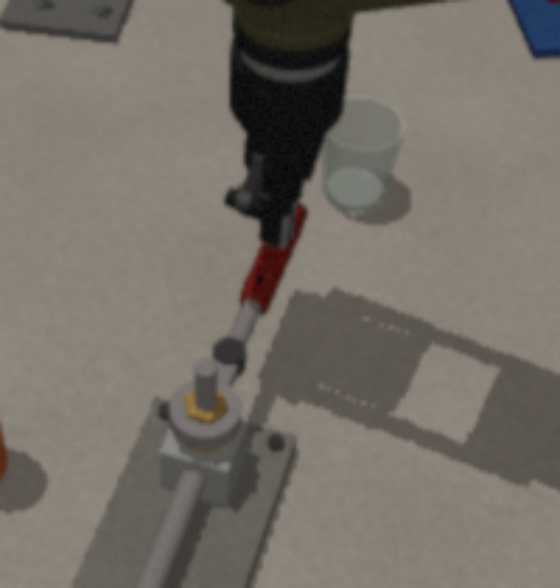

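```bash
python3 - <<'E'
from h import *
c=lambda p:(w2px("side",p)-[200,90])*2.8
s=env.state();t=s["tcp_pos"];print("tcp",c(t))
for d in (0,20,40):print(c(t+[0,0,d]))
print("grip",c([578,-117,87]),"free end",px2w("side",[200+298/2.8,90+207/2.8],87),"joint",px2w("side",[200+229/2.8,90+352/2.8],87), "gripstart",px2w("side",[200+255/2.8,90+305/2.8],87))
r=env.regions_of("side","handle")
for d in r[:2]:print(d["conf"],d["rect"])
r=env.regions_of("top","handle")
for d in r[:2]:print(d["conf"],d["rect"])
E
```

```text
tcp [272.96597274 262.61410136]
[272.96597274 262.61410136]
[274.39350389 244.49705832]
[275.87037014 225.75389499]
grip [274.65775787 248.72697579] free end [ 566.93091615 -163.50437204   87.        ] joint [594.52830586 -14.4727775   87.        ] gripstart [583.61702391 -60.08493474  87.        ]
0.75 [282.4, 163.6, 312.0, 210.8]
0.64 [269.9, 242.1, 353.5, 254.9]
```

```bash
python3 - <<'E'
from h import *
import cv2
print((w2px("side",[608.5,-120.7,76.6])-[200,90])*2.8, w2px("side",[619.3,-122.5,178.5]), w2px("top",[578.1,-113.8,75]))
im=env.snapshot("top"); cv2.imwrite("pics/top3.png",im)
im=cv2.imread("pics/side1.png");cv2.imwrite("pics/side1c.png",cv2.resize(im[60:160,220:340],None,fx=5,fy=5,interpolation=cv2.INTER_CUBIC))
E
```

```text
[234.78749473 248.73493209] [280.04646599 141.84392056] [321.37000185 255.35441243]
```

View pics/top3.png

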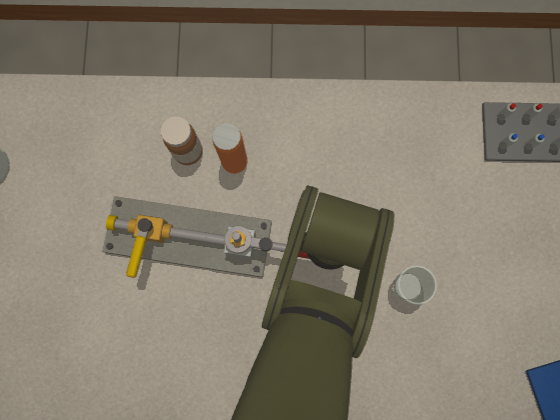

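View pics/side1c.png

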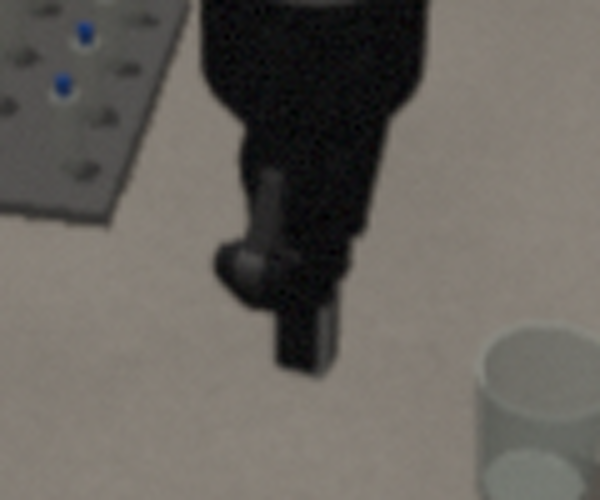

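The grip hasn't moved, and the fingertips show about 20 mm higher in the picture than the reported TCP height, so they passed just over the grip. I'm backing off and going lower.

Call:
arm_command(travel=[[-0.012, 0, 0], [-0.012, 0, 0], [-0.012, 0, 0], [0, 0, 0], [0, 0, 0]], turn=[-0.04, -0.04, -0.04, 0, 0], fingers=[0, 0, 0, 0, 0])

```text
time_s: 5.77
tcp_pos: [613.5, -123.6, 74.9]
orientation: [0.095, 0.996, 0.0, -0.0]
ft_force: [0.6, 0.1, -0.2]
width: -0.0
```

Call:
arm_command(travel=[[0, 0, 0.008], [0, 0, 0.008], [0, 0, 0.008], [0, 0, 0], [0, 0, 0]], turn=[0, 0, 0, 0, 0], fingers=[0, 0, 0, 0, 0])

```text
time_s: 6.18
tcp_pos: [612.1, -123.2, 49.5]
orientation: [0.094, 0.996, 0.0, -0.001]
ft_force: [0.1, -0.4, 0.2]
width: 0.1
```

```bash
python3 - <<'E'
from h import *
import cv2
im=env.snapshot("side"); cv2.imwrite("pics/side4.png",cv2.resize(im[90:300,200:400],None,fx=2.8,fy=2.8))
s=env.state();print(s["tcp_pos"],s["ft_force"],s["joints"],(w2px("side",s["tcp_pos"])-[200,90])*2.8)
E
```

```text
[ 612.74783732 -123.41595235   50.36142006] [ 0.30288289 -0.43949972 -0.23978025] [-2.84612376e-01  2.08057830e-01  1.82557774e+00 -1.19687289e-06
  1.10914402e+00 -1.66641342e+00] [229.0081532  268.37388401]
```

View pics/side4.png

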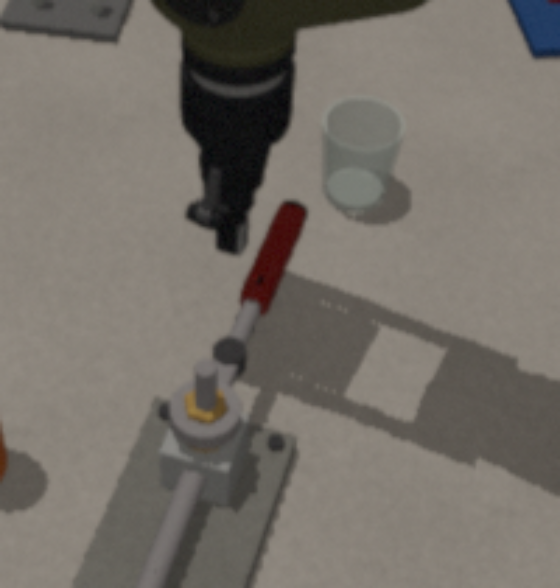

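The tip now shows at (231,250), which is about 70 mm high. I'm going 8 mm lower and then pushing.

Call:
arm_command(travel=[[0, 0, 0.008], [0.004, 0, 0], [0.004, 0, 0], [0.002, 0, 0], [0.002, 0, 0]], turn=[0, 0, 0, 0, 0], fingers=[0, 0, 0, 0, 0])

```text
time_s: 6.65
tcp_pos: [601.2, -121.3, 43.2]
orientation: [0.094, 0.996, -0.0, 0.0]
ft_force: [-0.5, 0.4, -0.2]
width: 0.3
```

Call:
arm_command(travel=[[0.002, 0, 0], [0.002, 0, 0], [0.002, 0, 0], [0.002, 0, 0], [0.002, 0, 0]], turn=[0, 0, 0, 0, 0], fingers=[0, 0, 0, 0, 0])

```text
time_s: 7.07
tcp_pos: [592.0, -119.9, 43.4]
orientation: [0.094, 0.996, -0.0, 0.001]
ft_force: [2.3, -2.1, -0.3]
width: -0.1
```

Call:
arm_command(travel=[[0.002, 0, 0], [0.002, 0, 0], [0.002, 0, 0], [0.002, 0, 0], [0.002, 0, 0]], turn=[0.0, 0.0, 0.0, 0.013, 0.013], fingers=[0, 0, 0, 0, 0])

```text
time_s: 7.48
tcp_pos: [581.8, -117.6, 43.2]
orientation: [0.108, 0.994, -0.0, 0.0]
ft_force: [1.5, -2.7, 0.5]
width: 0.0
```

```bash
python3 - <<'E'
from h import *
import cv2
im=env.snapshot("side"); cv2.imwrite("pics/side5.png",cv2.resize(im[90:300,200:400],None,fx=2.8,fy=2.8))
s=env.state();print(s["tcp_pos"],s["ft_force"],(w2px("side",s["tcp_pos"])-[200,90])*2.8)
E
```

```text
[ 581.47031367 -117.43932866   43.09578517] [ 2.37484164 -1.6312929   0.76710507] [267.25288122 286.15575403]
```

View pics/side5.png

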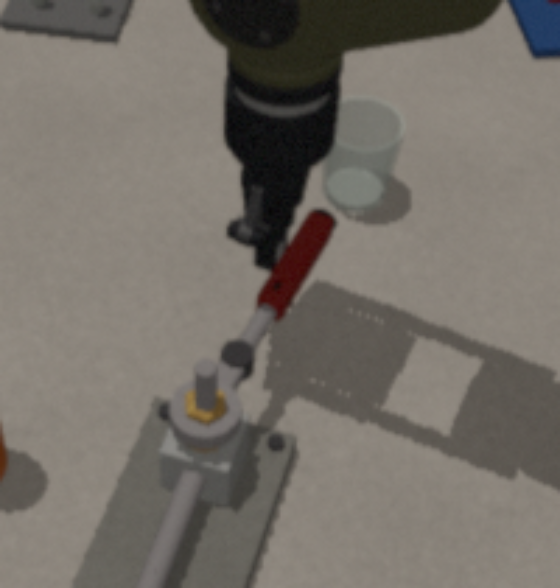

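The handle is turning: its free end has moved from (297,207) to (324,218), at about 3 N. I'm continuing along the arc.

Call:
arm_command(travel=[[0.002, 0, 0], [0.002, 0, 0], [0.002, 0, 0], [0.002, 0, 0], [0.002, 0, 0]], turn=[0.025, 0.025, 0.025, 0.025, 0.025], fingers=[0, 0, 0, 0, 0])

```text
time_s: 7.95
tcp_pos: [571.9, -114.8, 42.9]
orientation: [0.17, 0.985, 0.0, -0.0]
ft_force: [1.2, -2.8, 0.2]
width: 0.3
```

Call:
arm_command(travel=[[0.002, 0, 0], [0.002, 0, 0], [0.002, 0, 0], [0.002, 0, 0], [0.002, 0, 0]], turn=[0.02, 0.02, 0.02, 0.02, 0.02], fingers=[0, 0, 0, 0, 0])

```text
time_s: 8.37
tcp_pos: [562.7, -111.1, 43.0]
orientation: [0.219, 0.976, -0.0, -0.0]
ft_force: [0.9, -2.3, -0.2]
width: -0.1
```

Call:
arm_command(travel=[[0.002, 0, 0], [0.002, 0, 0], [0.002, 0, 0], [0.002, 0, 0], [0.002, 0, 0]], turn=[0.013, 0.013, 0.013, 0.013, 0.013], fingers=[0, 0, 0, 0, 0])

```text
time_s: 8.78
tcp_pos: [553.9, -106.7, 43.1]
orientation: [0.25, 0.968, -0.0, -0.0]
ft_force: [0.9, -2.7, 0.7]
width: -0.1
```

```bash
python3 - <<'E'
from h import *
import cv2
im=env.snapshot("side"); cv2.imwrite("pics/side6.png",cv2.resize(im[90:300,200:400],None,fx=2.8,fy=2.8))
s=env.state();print(s["tcp_pos"],s["ft_force"],s["moment"])
E
```

```text
[ 553.50410857 -106.43899249   42.94253116] [ 1.04610949 -1.84408181  0.78915788] [-0.24460517 -0.14688031  0.05325369]
```

View pics/side6.png

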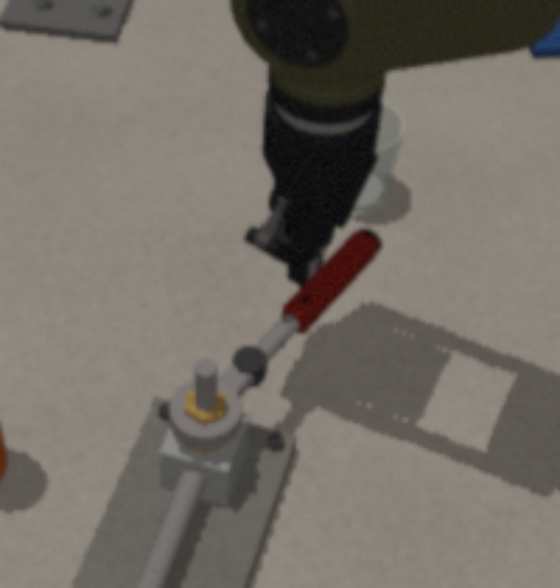

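```bash
cat >> h.py <<'E'
def crop(u,v): return px2w("side",[200+u/2.8,90+v/2.8],87)
E
python3 - <<'E'
from h import *
for P in ([(248,365),(372,238)],[(229,352),(297,207)]):
    a,b=[crop(*p) for p in P]; d=b-a; print(a,b,np.linalg.norm(d),np.degrees(np.arctan2(d[1],d[0])))
E
```

```text
[579.70939584  -5.83395373  87.        ] [ 507.80583956 -142.05584056   87.        ] 154.0341645737676 -117.82694900432364
[594.52830586 -14.4727775   87.        ] [ 567.68493187 -163.35458051   87.        ] 151.28237834013606 -100.22061652365468
```

Call:
arm_command(travel=[[0.002, -0.0005, 0], [0.002, -0.0005, 0], [0.002, -0.0005, 0], [0.002, -0.0005, 0], [0.002, -0.0005, 0]], turn=[0.013, 0.013, 0.013, 0.013, 0.013], fingers=[0, 0, 0, 0, 0])

```text
time_s: 9.25
tcp_pos: [545.8, -103.8, 43.3]
orientation: [0.282, 0.959, 0.001, 0.002]
ft_force: [6.2, -1.5, -3.7]
width: 0.2
```

Call:
arm_command(travel=[[0.002, -0.0005, 0], [0.002, -0.0005, 0], [0.002, -0.0005, 0], [0.002, -0.0005, 0], [0.002, -0.0005, 0]], turn=[0.013, 0.013, 0.013, 0.013, 0.013], fingers=[0, 0, 0, 0, 0])

```text
time_s: 9.67
tcp_pos: [533.6, -99.8, 42.8]
orientation: [0.313, 0.95, 0.0, -0.001]
ft_force: [-0.0, -0.4, -0.0]
width: 0.1
```

```bash
python3 - <<'E'
from h import *
import cv2
im=env.snapshot("side"); cv2.imwrite("pics/side7.png",cv2.resize(im[90:300,200:400],None,fx=2.8,fy=2.8))
s=env.state();print(s["tcp_pos"],s["ft_force"],s["moment"])
E
```

```text
[532.97186675 -99.65990648  42.47101194] [ 0.36628681  0.95812612 -0.72164987] [4.00683755e-02 1.18668878e-02 4.25591837e-05]
```

View pics/side7.png

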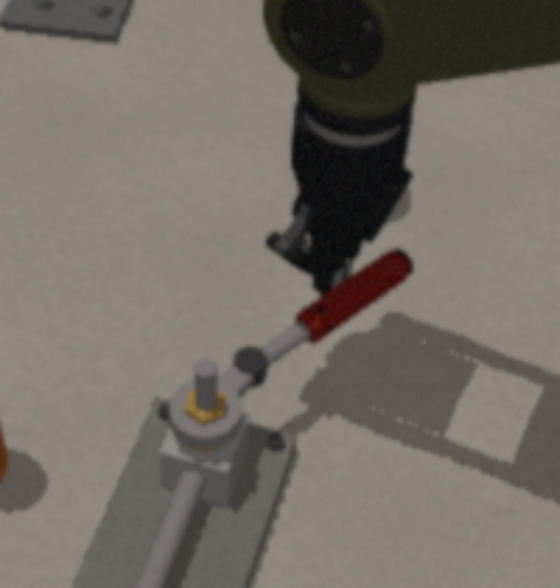

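Call:
arm_command(travel=[[-0.01, 0, 0], [-0.015, 0, 0], [-0.015, 0, 0], [0, 0, 0], [0, 0, 0]], turn=[0, 0, 0, 0, 0], fingers=[0, 0, 0, 0, 0])

```text
time_s: 10.13
tcp_pos: [566.8, -124.4, 42.7]
orientation: [0.312, 0.95, 0.0, -0.001]
ft_force: [-1.0, -0.5, -0.7]
width: -0.1
```

```bash
python3 - <<'E'
from h import *
import cv2
im=env.snapshot("side"); cv2.imwrite("pics/side8.png",cv2.resize(im[90:300,200:400],None,fx=2.8,fy=2.8))
s=env.state();print(s["tcp_pos"],s["ft_force"],s["joints"])
for P in ([(249,366),(402,260)],[(248,365),(372,238)],[(206,405),(249,366)]):
    a,b=[crop(*p) for p in P]; d=b-a; print(a,b,np.linalg.norm(d),np.degrees(np.arctan2(d[1],d[0])))
E
```

```text
[ 566.23494729 -124.01505549   42.52262964] [ 0.30929019 -0.4533789  -0.88282528] [-3.08256769e-01  1.25277288e-01  1.93509818e+00  9.35381999e-05
  1.08285450e+00 -1.24391463e+00]
[578.89169355  -5.11392823  87.        ] [ 483.73032437 -124.13159426   87.        ] 152.38402479119978 -128.644316662702
[579.70939584  -5.83395373  87.        ] [ 507.80583956 -142.05584056   87.        ] 154.0341645737676 -117.82694900432364
[601.88726603  32.88522952  87.        ] [578.89169355  -5.11392823  87.        ] 44.41545162146469 -121.1806510689072
```

View pics/side8.png

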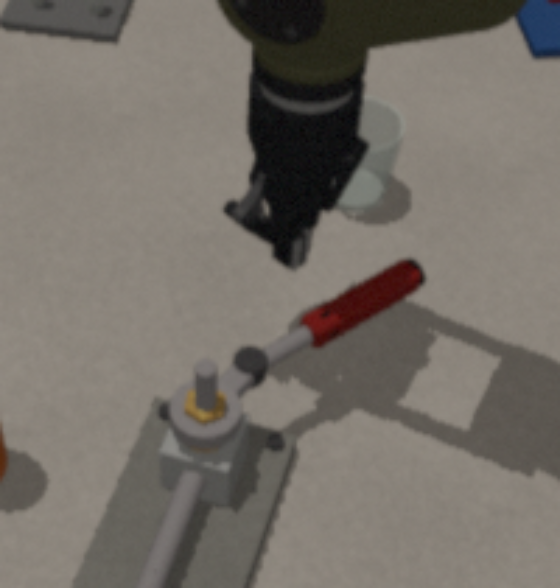

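The wrench has clicked: the joint stayed at (249,366) while the grip end jumped to (420,270), the force vanished, and nothing is touching it. I'm lifting and moving to the valve.

Call:
arm_command(travel=[[0, 0, -0.035], [0, 0, -0.035], [0, 0, -0.035], [0, 0, -0.035], [0, 0, 0]], turn=[0, 0.12, 0.12, 0.12, 0.12], fingers=[0, 0, 0, 0, 0])

```text
time_s: 10.6
tcp_pos: [570.3, -124.8, 192.2]
orientation: [0.531, 0.847, 0.002, 0.006]
ft_force: [0.4, -0.2, 1.6]
width: -0.1
```

Call:
arm_command(travel=[[0, 0, 0], [0, 0, 0], [0, 0, 0], [0, 0, 0], [0, 0, 0]], turn=[0.12, 0.12, 0.12, 0.12, 0.1], fingers=[0, 0, 0, 0, 0])

```text
time_s: 11.02
tcp_pos: [565.7, -123.4, 182.5]
orientation: [0.751, 0.66, -0.0, -0.001]
ft_force: [0.3, -0.3, -1.0]
width: -0.3
```

```bash
python3 - <<'E'
from h import *
from scipy.spatial.transform import Rotation as R
s=env.state();r=R.from_quat(s["orientation"]).as_matrix()
print(s["tcp_pos"],r[:,0],r.T@(np.array([545.7,181.6,s["tcp_pos"][2]])-s["tcp_pos"]))
import cv2
im=env.snapshot("side"); cv2.imwrite("pics/side9.png",im)
E
```

```text
[ 565.74851657 -123.41347643  182.51841708] [1.28871083e-01 9.91661313e-01 2.88794087e-04] [ 2.99886391e+02 -5.91885820e+01  1.68255289e-01]
```

View pics/side9.png

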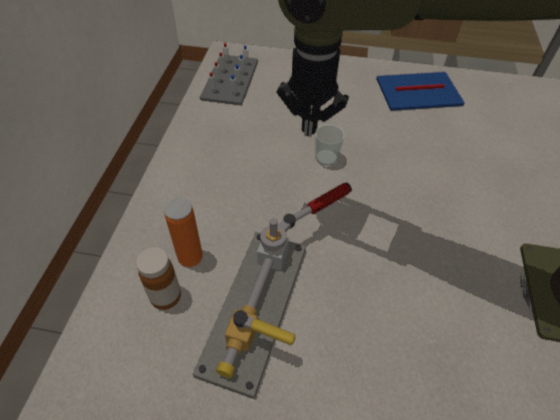

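The side view shows the handle bent at the joint (289,222), the lever still closed, and the beaker unmoved.

Call:
arm_command(travel=[[0.0375, -0.0074, 0], [0.0375, -0.0074, 0], [0.0375, -0.0074, 0], [0.0375, -0.0074, 0], [0.0375, -0.0074, 0]], turn=[0, 0, 0, 0, 0], fingers=[0, 0, 0, 0, 0])

```text
time_s: 11.48
tcp_pos: [552.0, 68.3, 182.7]
orientation: [0.749, 0.663, -0.0, -0.0]
ft_force: [0.8, 0.0, -0.2]
width: -0.1
```

Call:
arm_command(travel=[[0.0375, -0.0074, 0], [0.0375, -0.0074, 0], [0.0375, -0.0074, 0], [0, 0, 0.02], [0, 0, 0.02]], turn=[0, 0, 0, 0, 0], fingers=[0, 0, 0, 0, 0])

```text
time_s: 11.9
tcp_pos: [545.0, 183.8, 144.1]
orientation: [0.747, 0.664, 0.001, 0.001]
ft_force: [-0.1, -1.1, -1.1]
width: 0.2
```

Call:
arm_command(travel=[[0, 0, 0.03], [0, 0, 0.03], [0, 0, 0.02], [0, 0, 0.01], [0, 0, 0]], turn=[0, 0, 0, 0, 0], fingers=[0, 0, 0, 0, 0])

```text
time_s: 12.32
tcp_pos: [542.2, 180.5, 49.7]
orientation: [0.749, 0.662, -0.003, -0.002]
ft_force: [-0.7, 0.3, -0.6]
width: -0.1
```

```bash
python3 - <<'E'
from h import *
s=env.state()
print(s["tcp_pos"],s["ft_force"],w2px("side",s["tcp_pos"]))
import cv2
im=env.snapshot("side"); cv2.imwrite("pics/side10.png",cv2.resize(im[200:400,160:360],None,fx=3,fy=3))
im=env.snapshot("top"); cv2.imwrite("pics/top10.png",im)
E
```

```text
[542.19887408 180.51068994  49.74265224] [-0.69091795  0.31245604 -0.58480118] [291.55614039 321.43673379]
```

View pics/side10.png

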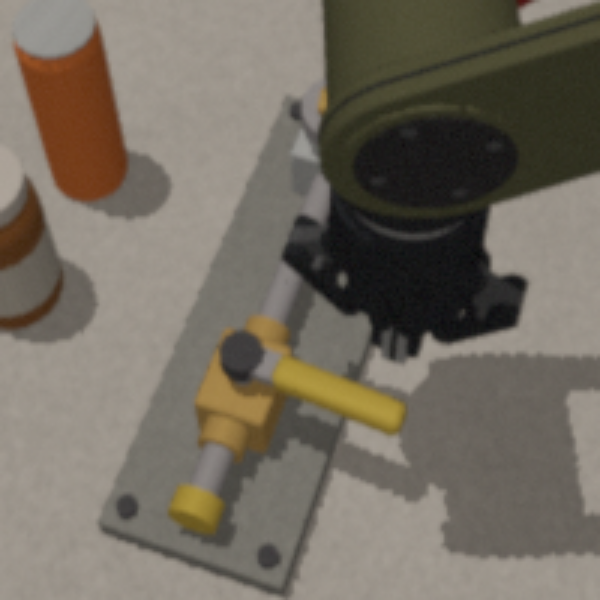

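View pics/top10.png

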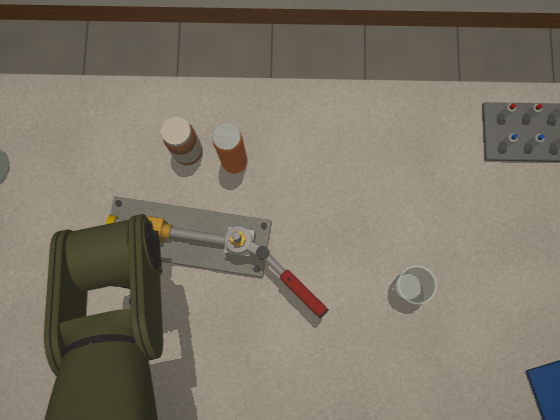

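The fingers hang beside the lever near its end, with the tip at crop (400,350), and the top view shows the wrench bent at (263,253). I'm pushing the lever round now.

Call:
arm_command(travel=[[0.002, 0.002, 0], [0.002, 0.002, 0], [0.003, 0, 0], [0.003, 0, 0], [0.003, 0, 0]], turn=[0, 0, 0, 0, 0], fingers=[0, 0, 0, 0, 0])

```text
time_s: 12.83
tcp_pos: [551.1, 193.9, 53.8]
orientation: [0.75, 0.662, 0.001, 0.0]
ft_force: [-0.8, 0.7, 0.4]
width: 0.2
```

Call:
arm_command(travel=[[0.004, 0, 0], [0.004, 0, 0], [0.004, 0, 0], [0.004, 0, 0], [0.004, 0, 0]], turn=[0.053, 0.053, 0.053, 0.053, 0.053], fingers=[0, 0, 0, 0, 0])

```text
time_s: 13.25
tcp_pos: [554.2, 212.8, 52.7]
orientation: [0.831, 0.556, -0.001, -0.0]
ft_force: [-2.0, -1.1, -0.4]
width: 0.2
```

Call:
arm_command(travel=[[0.004, 0, 0], [0.004, 0, 0], [0.004, 0, 0], [0.004, 0, 0], [0.004, 0, 0]], turn=[0.053, 0.053, 0.053, 0.053, 0.053], fingers=[0, 0, 0, 0, 0])

```text
time_s: 13.67
tcp_pos: [563.0, 230.4, 52.2]
orientation: [0.897, 0.442, -0.002, -0.0]
ft_force: [-4.2, -1.9, -1.6]
width: 0.0
```

```bash
python3 - <<'E'
from h import *
s=env.state()
print(s["tcp_pos"],s["ft_force"],s["joints"])
import cv2
im=env.snapshot("side"); cv2.imwrite("pics/side11.png",cv2.resize(im[200:400,160:360],None,fx=3,fy=3))
E
```

```text
[563.02457619 230.41448645  52.17445435] [-4.23348566 -1.86577219 -1.57959464] [3.00198897e-01 1.73810023e-01 1.86195942e+00 6.50513749e-05
 1.10994730e+00 9.56372626e-01]
```

View pics/side11.png

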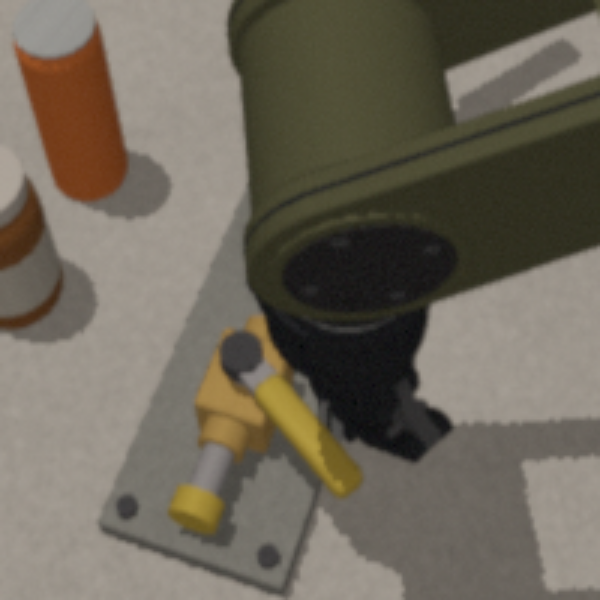

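The lever has turned roughly a third of the way, and the fingers are pushing on its middle. Continuing.

Call:
arm_command(travel=[[0.004, -0.001, 0], [0.004, -0.001, 0], [0.004, -0.001, 0], [0.004, -0.001, 0], [0.004, -0.001, 0]], turn=[0.053, 0.053, 0.053, 0.053, 0.053], fingers=[0, 0, 0, 0, 0])

```text
time_s: 14.13
tcp_pos: [574.0, 247.8, 52.3]
orientation: [0.948, 0.32, -0.001, 0.001]
ft_force: [-1.7, -2.1, -0.4]
width: 0.0
```

Call:
arm_command(travel=[[0.004, -0.001, 0], [0.004, -0.001, 0], [0.004, -0.001, 0], [0.004, -0.001, 0], [0.004, -0.001, 0]], turn=[0.053, 0.053, 0.053, 0.053, 0.053], fingers=[0, 0, 0, 0, 0])

```text
time_s: 14.55
tcp_pos: [588.7, 262.5, 52.6]
orientation: [0.981, 0.192, -0.001, 0.001]
ft_force: [-1.9, -1.9, 0.3]
width: -0.1
```

```bash
python3 - <<'E'
from h import *
s=env.state()
print(s["tcp_pos"],s["ft_force"],s["joints"])
import cv2
im=env.snapshot("side"); cv2.imwrite("pics/side12.png",cv2.resize(im[200:400,160:360],None,fx=3,fy=3))
E
```

```text
[588.70584255 262.45822002  52.61348291] [-1.87771186 -1.86295193  0.32637077] [ 3.36528671e-01  2.45144683e-01  1.77716114e+00 -9.57393232e-04
  1.12128321e+00  1.52220063e+00]
```

View pics/side12.png

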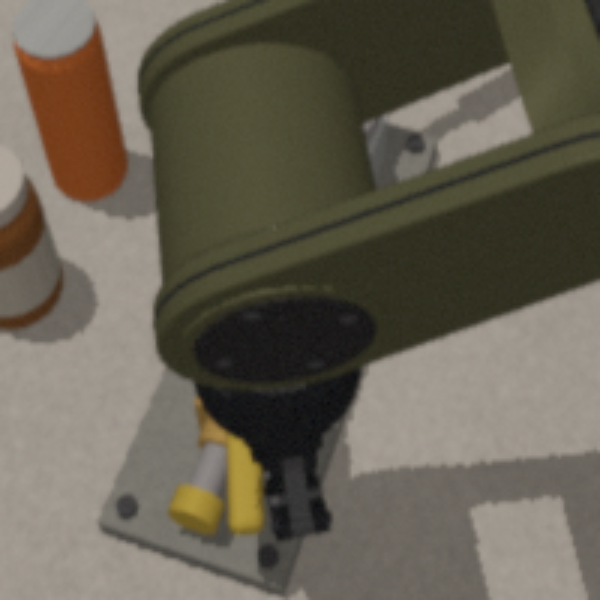

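The lever lies at about 1.2 rad, nearly along the pipe. I'm finishing with smaller steps and watching the force.

Call:
arm_command(travel=[[0.003, 0, 0], [0.003, 0, 0], [0.003, 0, 0], [0.003, 0, 0], [0.003, 0, 0]], turn=[0.05, 0.05, 0.05, 0.05, 0.05], fingers=[0, 0, 0, 0, 0])

```text
time_s: 15.02
tcp_pos: [602.6, 268.0, 52.6]
orientation: [0.998, 0.068, -0.001, -0.001]
ft_force: [-1.9, 2.2, -0.1]
width: 0.1
```

Call:
arm_command(travel=[[0.002, 0, 0], [0.002, 0, 0], [0.002, 0, 0]], turn=[0.03, 0.03, 0.03], fingers=[0, 0, 0])

```text
time_s: 15.27
tcp_pos: [608.6, 268.7, 52.6]
orientation: [1.0, 0.024, -0.001, -0.001]
ft_force: [-1.6, 1.6, -0.7]
width: -0.2
```

Call:
arm_command(travel=[[0.002, 0, 0], [0.002, 0, 0]], turn=[0.03, 0.03], fingers=[0, 0])

```text
time_s: 15.43
tcp_pos: [612.6, 268.9, 52.6]
orientation: [1.0, -0.006, -0.001, -0.001]
ft_force: [-1.7, 2.2, 0.0]
width: -0.2
```

```bash
python3 - <<'E'
from h import *
s=env.state()
print(s["tcp_pos"],s["ft_force"])
import cv2
im=env.snapshot("side"); cv2.imwrite("pics/side13.png",cv2.resize(im[200:400,160:360],None,fx=3,fy=3))
E
```

```text
[612.58391851 268.92471175  52.63807512] [-1.7457851   2.15211139  0.03061518]
```

View pics/side13.png

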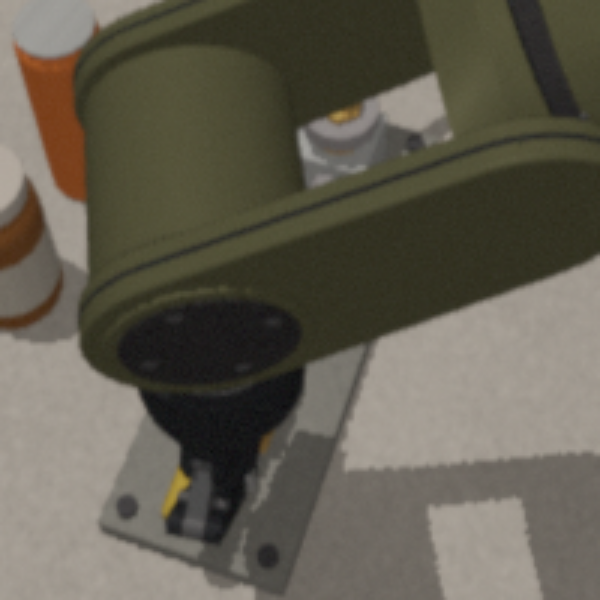

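Call:
arm_command(travel=[[0.002, 0, 0], [0.002, 0, 0]], turn=[0, 0], fingers=[0, 0])

```text
time_s: 15.65
tcp_pos: [613.5, 268.7, 52.4]
orientation: [1.0, -0.006, -0.005, -0.0]
ft_force: [-16.9, 2.9, 9.3]
width: 0.2
```

Call:
arm_command(travel=[[0.001, 0, 0], [0.001, 0, 0]], turn=[0, 0], fingers=[0, 0])

```text
time_s: 15.82
tcp_pos: [613.5, 268.7, 52.3]
orientation: [1.0, -0.006, -0.007, 0.0]
ft_force: [-20.5, 1.1, 10.9]
width: -0.2
```

The force has risen against the stop. I'm backing off and lifting.

Call:
arm_command(travel=[[0, 0, 0], [-0.01, 0, 0], [-0.02, 0, 0], [-0.02, 0, 0], [-0.02, 0, 0]], turn=[0, 0, 0, 0, 0], fingers=[0, 0, 0, 0, 0])

```text
time_s: 16.23
tcp_pos: [549.4, 268.6, 53.4]
orientation: [1.0, -0.006, 0.001, -0.0]
ft_force: [0.4, 0.6, -0.0]
width: 0.3
```

Call:
arm_command(travel=[[0, 0, -0.04], [0, 0, -0.04], [0, 0, -0.04], [-0.03, -0.02, -0.01], [-0.03, -0.02, 0]], turn=[0, 0, 0, 0, 0], fingers=[0, 0, 0, 0, 0])

```text
time_s: 16.65
tcp_pos: [493.7, 310.6, 189.9]
orientation: [1.0, -0.007, 0.006, -0.003]
ft_force: [-0.3, 0.9, 0.3]
width: 0.3
```

Call:
arm_command(travel=[[-0.03, -0.025, 0], [-0.03, -0.025, 0], [-0.03, -0.025, 0], [-0.03, -0.025, 0], [0, 0, 0]], turn=[0, 0, 0, 0, 0], fingers=[0, 0, 0, 0, 0])

```text
time_s: 17.07
tcp_pos: [367.3, 414.5, 183.6]
orientation: [1.0, -0.003, -0.0, -0.001]
ft_force: [0.4, 0.8, 1.0]
width: 0.0
```

```bash
python3 - <<'E'
from h import *
s=env.state()
print(s["tcp_pos"],s["ft_force"])
import cv2
for n in("side","top"):cv2.imwrite(f"pics/{n}14.png",env.snapshot(n))
E
```

```text
[367.32862053 414.50250686 183.58892752] [0.44524001 0.78729908 0.97618711]
```

View pics/side14.png

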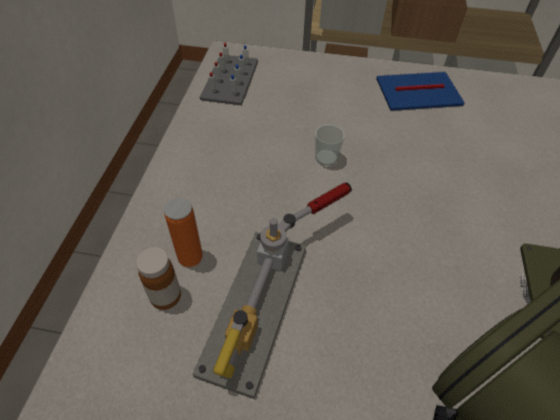

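View pics/top14.png

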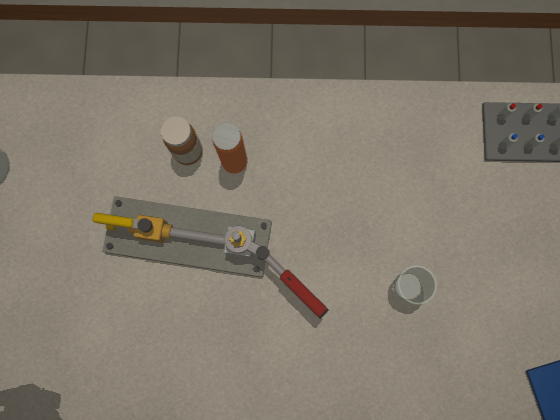

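Both pictures show the lever in line with the pipe (95,217 to 145,225 in the top view), the wrench bent by about 15° at (263,253), and the bystanders where they were.

```bash
python3 -c "
from workcell import env
print(env.sign_off())"
```

```text
the job is handed in; nothing more can be done
None
```

The wrench clicked and the valve is fully open. I handed the job in at about 17 s of the 64 s allowed; the sign-off reports no verdict.

- **Wrench:** I pushed the red grip clockwise with the shut fingers. The nut ran on at about 3 N. The force then rose, with a highest reading of about 7 N, taken only at the end of each move, and dropped to zero as the joint snapped. The last pictures show the joint bent by about 15° (0.26 rad), close to its 0.28 stop. The fingers backed off as soon as it clicked.
- **Valve:** After the click I pushed the yellow lever round until it met its stop, at about 23 N on the fingers. I then backed off and lifted clear. The lever shows in line with the pipe.
- **Bystanders:** The jar, can and beaker appear in the same places in the pictures, and the arm is clear of everything.

**What disagreed:**
- The fingertips showed about 20 mm higher in the side picture than the reported TCP height. My first pass went just over the grip without touching it, so I repeated it lower.
- The landmark positions from the two cameras differed by up to about 10 mm. I relied on pixel measurements and contact force instead.

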